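# Turn the cover plate over in the toggle-clamp stand

## Task

The counterbored face of the aluminium cover plate is finished and its plain face is next: throw the toggle handle back to free the plate, turn the plate over so that its plain face looks outward, and set it down fully home in the leaning nest without dropping it. Then throw the handle over again until it locks and the rubber foot holds the plate. Do not shift the bottle, the tin, the gauge or the screwdriver that lie round the stand.

Things in the scene. Friction and masses are not known exactly. Their poses are not given: they have to be found in the camera images.
- stand: Fixed clamping stand. Origin: on the bench top, under its base, a slab 250 x 150 x 14 mm from x = -115 to +135 mm, y = +-75 mm. Its x axis runs level from the toggle clamp (at -x) to the leaning deck (at +x), z up. The clamp's body and pedestal are 56 mm wide.
- nest: Leaning dark deck of the stand, 30 degrees back from upright, 150 mm wide, 12 thick, bevelled top edge at z = 85 mm. Origin: where ledge and deck face meet, at mid width, 34 mm above the bench. x points into the deck (30 degrees below level), y along the ledge, z up the slope. The plate's back lies on x = 0, its lower edge on z = 0; it comes out and goes in along z.
- plate_home (a point): Centre of a seated plate, either face outward: (-5, 0, 65) mm in the nest's frame. The plate fits between two rails 7 mm high (z = 0 to 52 mm of the nest, flaring outward above to 70 mm) with 2 mm play on each side. Its top 45 mm stand free of the deck, in front and behind.
- cover_plate: Loose aluminium plate 10 mm thick (its x), 110 wide (y), 130 tall (z), 0.25 to 0.5 kg. Origin: its centre. The face at its -x has four 17 mm counterbores and a pocket; the face at its +x is plain with four small holes. It starts in the nest, axes along the nest's, counterbored face outward. Symmetrical outline. Grip it through its thickness by the free top, fingers pointing down the slope.
- toggle (a joint): Handle angle in rad: 0 = locked stop (leaning 25 degrees forward, to the plate), 1.40 = open stop (55 degrees back, away from it). Axis: through toggle_pivot along the stand's y. Over-centre: it snaps home past a dead point at 0.14, against up to 0.12 Nm from 0.6 on; past upright it falls open. Opening draws the foot 17 mm off the plate; locked, it presses with about 18 N.
- toggle_grip (a point): Point on the axis of the handle's black grip, 90 mm from the pivot. The grip is 18 mm thick, ends 24 mm beyond this point and reaches 50 mm from it towards the pivot. Pinch it across the stand's y axis from above and lead it round its arc; it turns between the pads.
- toggle_pivot (a point): The handle's pivot, fixed to the stand, at mid width of the clamp, 119 mm above the bench.
- clamp_foot: Round rubber foot, 24 mm across, on the end of the clamp's plunger; it presses on the plate when the handle is locked. Origin: a pin inside the clamp, 52 mm behind the foot's face.
- glue_bottle: Bystander: bottle 34 mm across, 95 mm tall, standing beside the stand. Origin: middle of its foot. To be left where it is.
- paste_tin: Bystander: round tin 57 mm across, 44 mm tall. Origin: middle of its foot. To be left where it is.
- plug_gauge: Bystander: plug gauge lying on the bench beside the stand, 21 x 97 x 18 mm, long along its y. Origin: under its middle. To be left where it is.
- driver_yel: Bystander: screwdriver lying behind the deck, 28 x 174 x 29 mm, long along its y. Origin: under its middle. To be left where it is.

How it is judged:
On the way, in this order (a step that is already met when the one before it is completed fails the run):
1. the toggle handle is thrown back to its open stop (value of joint toggle above 1.25 rad), for 0.2 s.
2. the plate is turned over and fully home in the nest, let go, with the clamp still open (x of cover_plate in the frame of nest between -0.008 and -0.002 m and y of cover_plate in the frame of nest between -0.004 and 0.004 m and z of cover_plate in the frame of nest between 0.061 and 0.069 m and angle between the x axis of cover_plate and the x axis of nest, either way round below 0.06 rad and angle between the z axis of cover_plate and the z axis of nest, either way round below 0.06 rad and angle between cover_plate's own x axis and vertical below 1.25 rad and value of joint toggle above 1.25 rad and contact force between the fingers and cover_plate below 0.2 N), for 0.2 s.
At the end, for the whole second after the job is handed in: Handle locked (below 0.08 rad); plate at rest in the nest, plain face outward, centre within 3 mm of the back plane, 4 mm of mid width and 4 mm of seated height, square within 0.06 rad, and held by the rubber foot with more than 4 N (x of cover_plate in the frame of nest between -0.008 and -0.002 m and y of cover_plate in the frame of nest between -0.004 and 0.004 m and z of cover_plate in the frame of nest between 0.061 and 0.069 m and angle between the x axis of cover_plate and the x axis of nest, either way round below 0.06 rad and angle between the z axis of cover_plate and the z axis of nest, either way round below 0.06 rad and angle between cover_plate's own x axis and vertical below 1.25 rad and value of joint toggle below 0.08 rad and contact force between clamp_foot and cover_plate above 4 N and linear speed of cover_plate below 0.02 m/s); the robot touches nothing.
It fails at once if the plate is dropped or thrown (faster than 1 m/s) (linear speed of cover_plate above 1 m/s).
It fails at once if the bottle is moved more than 20 mm (distance of glue_bottle from where it was at the start of the episode above 0.02 m).
It fails at once if the tin is moved more than 20 mm (distance of paste_tin from where it was at the start of the episode above 0.02 m).
It fails at once if the plug gauge is moved more than 20 mm (distance of plug_gauge from where it was at the start of the episode above 0.02 m).
It fails at once if the screwdriver is moved more than 20 mm (distance of driver_yel from where it was at the start of the episode above 0.02 m).
It also fails if it takes over 64 s, if anything falls off the work surface, if the arm or the gripper's body presses on something with over 40 N, if the wrist force passes 120 N, or if a joint passes its speed limit or range.

## Robot

A 7-joint arm with a two-finger parallel gripper is mounted at the origin on the work surface; the furniture and walls round the work are solid. World frame = base frame: x ahead of the robot, y to its left, z up, the work surface at z = 0. Lengths are in m, angles in rad, forces in N, time in s.
With the tool pointing down it reaches from about 0.35 to 0.9 m from the base axis. Payload 19.9 kg.
Tool frame: the origin (TCP) lies on the centre line of the jaws, within the pads' length; the fingertips stand 22 mm ahead of it and the grasp point (between the pads) lies 3 mm ahead of it; z points along the fingers, y is the line along which they close (so a half turn about z gives the same grasp; the last joint's range is limited). The gripper opens to 85 mm and grips with 20 to 120 N. Pads are 22 mm wide; open, the fingers measure 114 mm over their backs; the gripper's body (76 mm by 85 mm) begins 54 mm behind the grasp point. The pads swing forward as they close: fully open they stand 13 mm farther back than shut.
Start: joints at [1.113, 0.417, -0.01, 1.614, 0.005, 1.111, -0.053], TCP at [0.252, -0.572, 0.253] pointing down, gripper open.
Joint ranges: [-2.81, 2.81], [-0.39, 2.02], [-1.27, 1.25], [0.06, 2.57], [-1.19, 4.33], [0.19, 2], [-2.82, 2.82]. Speed limits (rad/s): [1.89, 1.89, 2.39, 2.39, 3.01, 3.01, 3.01].

## Interface

Orientations are given as a rotation vector (axis times angle).
In Python, from station import env gives the robot as it stands.
- The arm moves only by the shell command python3 jog.py [FORCE], which reads ROWS from standard input. ROWS is one flat JSON list of numbers that holds 1 to 5 rows one after another, with no inner brackets; each row has 7 numbers: a rotation vector rx, ry, rz in units of 0.2 rad, then dx, dy, dz in cm, then the finger opening in m; each row is the pose to reach, as a shift and turn from the pose commanded when the command began, along the tool's axes at that moment; what a row does not reach only later rows make up. A row lasts 1/12 s, in which the tool goes at most 0.0417 m and 0.125 rad, less where a joint would pass 70% of its speed; a pose out of reach is approached as far as the arm can. The fingers move at their own pace and stop on an object; FORCE is the grip in N (left out, the last holds). Time passes only in rows, so rows that do not move let the fingers close. It prints the time, the measured TCP pose, the force, the opening and the grip force at its end. Input that does not fit is refused with a message, and nothing moves.
- env.get_obs(): the state, without advancing time (a new reading comes with each control period).
- env.get_image(name): name is "scene" or "top" or "wrist"; returns a dict with "color" (384x512x3 uint8, red, green, blue), "z_map" (384x512 float32, m along the optical axis (not along the pixel's ray), 0 where there is no reading), "mtx" (3x3 intrinsics, pixels), "R" (3x3) and "t" (3): a world point X has camera coordinates R X + t. Camera axes: x right, y down, z forward; pixel columns grow to the right and rows downward; lengths in m; the calibration is good to about 2 mm. A picture is of the moment at which its call begins.
- env.finish_job(): hands the job in; it is judged then, once.
The state is a dict: "time_s": time; "joints": joint angles; "qd": joint speeds; "joint_torque": joint torques, N m; "ee_pos": TCP position; "eef_rot": TCP orientation; "wrist_force": force on the tool from outside, world axes, zero at the start; "torque": the same for the moment, N m; "finger_gap": finger opening in m; "grasp_force": force on a finger pad.
Only numpy, scipy, OpenCV 4.12 (cv2) and the standard library are available. Lean on these libraries where they do the work, as an engineer would, in place of code of your own. Each camera call takes 0.05 s, during which the arm holds its last target. There are 200 camera calls.

## Working session

There is one attempt and no reset: what is moved stays moved. The work goes in short steps, Python scripts to look and compute and a shell command to move; the robot and the scene stay as the last step left them, time stands still between calls to the robot, and variables do not carry over. Pictures are saved under pics/ and viewed, at most 10 in all, crops included, and the job is handed in when it is done.

```bash
ls; mkdir -p pics; python3 - <<'E'
from station import env
import cv2,numpy as np
o=env.get_obs();print({k:np.round(v,3).tolist() for k,v in o.items()})
for n in("scene","top"):
    d=env.get_image(n);cv2.imwrite(f"pics/{n}0.png",d["color"][:,:,::-1]);np.savez(f"pics/{n}0.npz",**d)
    print(n,d["mtx"].round(1).tolist(),d["R"].round(3).tolist(),d["t"].round(3).tolist())
E
```

```text
jog.py
pics
station.py
{'time_s': 0.0, 'joints': [1.114, 0.418, -0.01, 1.614, 0.005, 1.111, -0.053], 'qd': [-0.0, 0.001, -0.002, 0.0, 0.002, 0.0, -0.003], 'joint_torque': [0.0, -86.447, 0.679, -43.49, 0.019, 0.007, 0.0], 'ee_pos': [0.252, -0.571, 0.253], 'eef_rot': [-3.073, -0.648, 0.001], 'wrist_force': [-0.57, 0.321, -0.318], 'torque': [-0.049, 0.018, 0.016], 'grasp_force': 0.0, 'finger_gap': 0.085}
scene [[376.7, 0.0, 256.0], [0.0, 376.7, 183.4], [0.0, 0.0, 1.0]] [[-0.847, -0.531, 0.005], [-0.396, 0.625, -0.672], [0.354, -0.572, -0.74]] [0.427, 0.351, 0.7]
top [[402.3, 0.0, 263.7], [0.0, 402.3, 195.8], [0.0, 0.0, 1.0]] [[-0.004, -1.0, 0.005], [-0.996, 0.004, -0.088], [0.088, -0.005, -0.996]] [-0.092, 0.529, 0.928]
```
View pics/scene0.png

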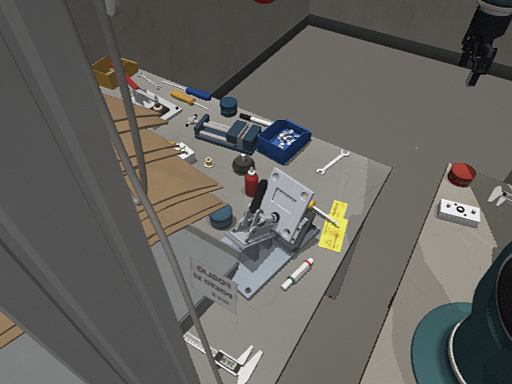

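View pics/top0.png

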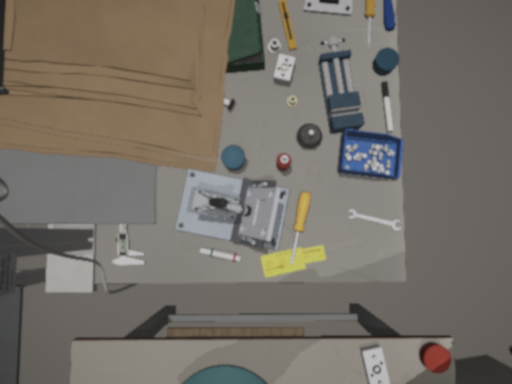

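The scene view shows the stand near (275,230), with the black handle leaning to the plate at about (257,195), the bottle at (251,182), the tin at (221,216), and the gauge at (297,273). In the top view the stand is centred near (232,210), with the clamp left (+y) and the plate right (265,210). The driver lies at (300,225).

```bash
cat > h.py <<'E'
import numpy as np,cv2
from scipy.spatial.transform import Rotation as Rn
def cloud(d):
    z=d["z_map"];K=d["mtx"];v,u=np.mgrid[:z.shape[0],:z.shape[1]]
    c=np.dstack([(u-K[0,2])/K[0,0]*z,(v-K[1,2])/K[1,1]*z,z])
    P=(c-d["t"])@d["R"];P[z==0]=np.nan;return P
def plane(Q,it=300,tol=.002,rng=np.random.default_rng(0)):
    b=None
    for _ in range(it):
        a=Q[rng.choice(len(Q),3,False)];n=np.cross(a[1]-a[0],a[2]-a[0])
        if np.linalg.norm(n)<1e-9: continue
        n/=np.linalg.norm(n);m=abs((Q-a[0])@n)<tol
        if b is None or m.sum()>b.sum(): b=m
    c=Q[b].mean(0);n=np.linalg.svd(Q[b]-c)[2][2];return c,n,b
E
python3 - <<'E'
from h import *
d=np.load("pics/top0.npz");P=cloud(d);s=np.load("pics/scene0.npz");S=cloud(s)
print("top px",[P[r,c].round(3).tolist() for r,c in((220,190),(258,275),(200,255),(157,233),(160,284),(255,220),(210,302),(205,220),(150,350))])
m=((P[...,2]>.009)&(P[...,2]<.02)).astype(np.uint8);m[:165]=0;m[252:]=0;m[:,:170]=0;m[:,295:]=0
m=cv2.morphologyEx(m,cv2.MORPH_OPEN,np.ones((3,3)))
Q=P[m>0][:,:2].astype(np.float32);r=cv2.minAreaRect(Q*1000);print("slab",len(Q),r,cv2.boxPoints(r).round().tolist())
# plate in scene
q=S[165:240,262:322].reshape(-1,3);q=q[~np.isnan(q[:,0])];q=q[q[:,2]>.06]
c,n,b=plane(q);print("plate scene",len(q),b.sum(),c.round(4),n.round(4))
f=q[b];print(f.min(0).round(3),f.max(0).round(3))
print("scene px",[S[r,c].round(3).tolist() for r,c in((190,260),(200,290),(183,252))])
im=cv2.resize(s["color"][150:300,200:360,::-1],None,fx=4,fy=4,interpolation=cv2.INTER_CUBIC);cv2.imwrite("pics/s1.png",im)
E
```

```text
top px [[0.472, 0.081, 0.014], [0.381, -0.121, 0.002], [0.514, -0.074, 0.084], [0.619, -0.022, 0.039], [0.603, -0.139, 0.086], [0.39, 0.009, 0.017], [0.494, -0.184, 0.028], [0.494, -0.011, 0.219], [0.638, -0.302, 0.022]]
slab 2802 ((480.76177978515625, -14.776153564453125), (249.83074951171875, 188.1883544921875), 78.44833374023438) [[364.0, -118.0], [548.0, -156.0], [598.0, 89.0], [414.0, 126.0]]
plate scene 2623 1299 [ 0.4782 -0.0826  0.1074] [0.1748 0.8485 0.4994]
[ 0.418 -0.119  0.06 ] [ 0.537 -0.047  0.152]
scene px [[0.499, -0.004, 0.205], [0.471, -0.088, 0.107], [0.595, -0.125, 0.056]]
```

View pics/s1.png

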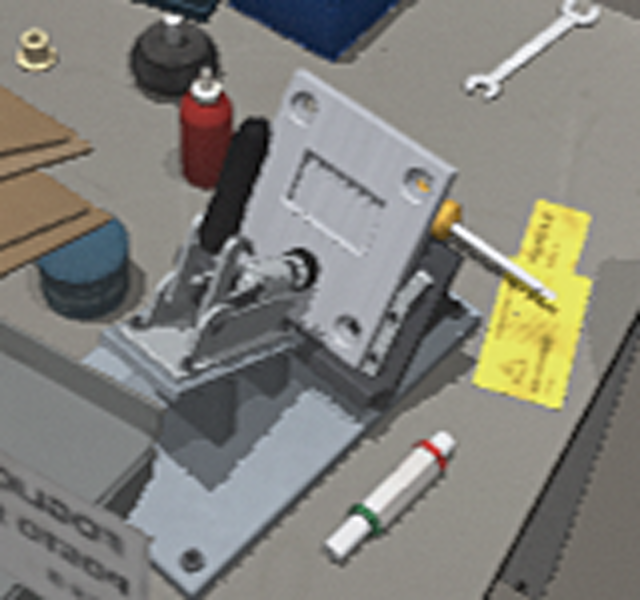

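The crop shows the black grip in front of the plate's left edge at (235,185), the foot on the plate at (300,268), and a clear plate top edge from (300,72) to (455,175). The deck rails sit at right around (400,320).

```bash
python3 - <<'E'
from h import *
d=np.load("pics/top0.npz");P=cloud(d);s=np.load("pics/scene0.npz");S=cloud(s)
for nm,A,C in(("scene",S,s),("top",P,d)):
    c0=np.array([.4782,-.0826,.1074]);q=A.reshape(-1,3);q=q[(~np.isnan(q[:,0]))];q=q[(np.linalg.norm(q-c0,axis=1)<.11)&(q[:,2]>.05)]
    q=q[abs((q-c0)@np.array([.1748,.8485,.4994]))<.008]
    c,n,b=plane(q);n*=np.sign(n[1]);f=q[b]
    xh=-n[:2]/np.linalg.norm(n[:2]);psi=np.arctan2(xh[1],xh[0]);R=Rn.from_euler("z",psi)*Rn.from_euler("y",np.pi/6)
    g=R.inv().apply(f);print(nm,len(f),"n",n.round(4),"psi",np.degrees(psi).round(2))
    print(" x",np.median(g[:,0]).round(4)," y pct",np.percentile(g[:,1],[.3,1,3,97,99,99.7]).round(4)," z pct",np.percentile(g[:,2],[.3,1,3,97,99,99.7]).round(4))
    k=g[:,2]>np.percentile(g[:,2],70);print(" y range of top part",g[k,1].min().round(4),g[k,1].max().round(4),"mid",(g[k,1].min()+g[k,1].max())/2)
# slab edges from top
psi=np.radians(-101.6);R=Rn.from_euler("z",psi)
q=P.reshape(-1,3);q=q[(abs(q[:,2]-.014)<.004)&(np.linalg.norm(q[:,:2]-[.49,-.01],axis=1)<.17)];g=R.inv().apply(q)
g=g[(g[:,1]<.03+.5)]
for ax in(0,1):print("slab hist",ax,[(round(float(e),3),int(h)) for h,e in zip(*np.histogram(g[:,ax],bins=np.arange(g[:,ax].min(),g[:,ax].max(),.008)))])
# black grip
for nm,A,C in(("scene",S,s),("top",P,d)):
    m=(C["color"].max(2)<50)&(A[...,2]>.15)&(A[...,2]<.26)&(np.linalg.norm(A[...,:2]-[.5,0],axis=2)<.08)
    q=A[m];print(nm,len(q),q.mean(0).round(4),q.min(0).round(3),q.max(0).round(3));c=q.mean(0);v=np.linalg.svd(q-c)[2][0];print(v.round(3));i=np.argsort(q@v);print(q[i[[0,5,-5,-1]]].round(3).tolist())
E
```

```text
scene 1384 n [0.1729 0.8475 0.5019] psi -101.53
 x -0.0665  y pct [0.4257 0.4284 0.4357 0.5396 0.543  0.5449]  z pct [0.0202 0.0214 0.0257 0.1338 0.1351 0.1358]
 y range of top part 0.4353 0.5455 mid 0.49042074078612513
top 1085 n [0.1754 0.8472 0.5015] psi -101.7
 x -0.0683  y pct [0.4314 0.4381 0.4398 0.5459 0.5531 0.5554]  z pct [0.0184 0.0194 0.0231 0.1352 0.1365 0.1371]
 y range of top part 0.4382 0.5468 mid 0.4924873721881361
slab hist 0 [(-0.207, 133), (-0.199, 145), (-0.191, 101), (-0.183, 71), (-0.175, 65), (-0.167, 68), (-0.159, 72), (-0.151, 69), (-0.143, 73), (-0.135, 86), (-0.127, 85), (-0.119, 91), (-0.111, 101), (-0.103, 89), (-0.095, 99), (-0.087, 95), (-0.079, 80), (-0.071, 21), (-0.063, 22), (-0.055, 18), (-0.047, 16), (-0.039, 0), (-0.031, 0), (-0.023, 0), (-0.015, 0), (-0.007, 0), (0.001, 5), (0.009, 19), (0.017, 76), (0.025, 131), (0.033, 153), (0.041, 34), (0.049, 0), (0.057, 0), (0.065, 10)]
slab hist 1 [(0.372, 83), (0.38, 118), (0.388, 49), (0.396, 0), (0.404, 0), (0.412, 48), (0.42, 232), (0.428, 196), (0.436, 202), (0.444, 214), (0.452, 223), (0.46, 170), (0.468, 61), (0.476, 56), (0.484, 55), (0.492, 55), (0.5, 52), (0.508, 54), (0.516, 54)]
scene 281 [0.4989 0.0018 0.1932] [ 0.489 -0.021  0.157] [0.511 0.02  0.223]
[-0.094 -0.445  0.891]
[[0.508, 0.018, 0.157], [0.507, 0.019, 0.161], [0.495, -0.016, 0.221], [0.496, -0.018, 0.222]]
top 58 [ 0.4998 -0.002   0.203 ] [ 0.493 -0.015  0.176] [0.507 0.011 0.223]
[-0.117 -0.451  0.885]
[[0.501, 0.011, 0.176], [0.501, 0.008, 0.182], [0.494, -0.011, 0.219], [0.494, -0.015, 0.22]]
```

```bash
cat >> h.py <<'E'
psi=np.radians(-101.6);ON=np.array([.4906,-.0530,.034])
RS=Rn.from_euler("z",psi);RN=RS*Rn.from_euler("y",np.pi/6)
PIV=ON+RS.apply([-.0842,0,.085])
def gp(th,r=.09):  # grip point at toggle angle th
    a=np.radians(25)-th;return PIV+RS.apply([r*np.sin(a),0,r*np.cos(a)])
def mk(z,y): z,y=map(np.asarray,(z,y));return Rn.from_matrix(np.c_[np.cross(y,z),y,z])
RH=mk([0,0,-1],RS.apply([0,1,0]))        # handle pinch, tool down
def RP(s): return mk(RN.apply([0,0,-1]),RN.apply([s,0,0]))   # plate pinch
def tcp_h(th,r=.09): return gp(th,r)+[0,0,.003]
def nest(x,y,z): return ON+RN.apply([x,y,z])
def now():
    from station import env
    o=env.get_obs();return o["ee_pos"],Rn.from_rotvec(o["eef_rot"]),o
def steps(wp,start=None):
    p,R=start if start else now()[:2]
    for q,Q in wp:
        print("rot",(R.inv()*Q).as_rotvec().round(3),"d",R.inv().apply(np.asarray(q)-p).round(4),"|d|",np.linalg.norm(np.asarray(q)-p).round(3));p,R=q,Q
E
python3 - <<'E'
from h import *
p,R,o=now()
print(PIV,[gp(t).round(4).tolist() for t in(0,.7,1.4)])
steps([([.33,-.40,.30],R*Rn.from_rotvec([0,0,-.625])),([.41,-.21,.30],RH),([*tcp_h(0)[:2],.28],RH),(tcp_h(0),RH)])
E
```

```text
[0.50753076 0.02948024 0.119     ] [[0.4999, -0.0078, 0.2006], [0.5122, 0.0525, 0.2059], [0.5224, 0.1019, 0.1703]]
rot [-0.     0.    -0.625] d [ 0.1403 -0.1256 -0.0471] |d| 0.194
rot [-0.001 -0.001 -0.327] d [ 2.044e-01 -2.700e-02  1.000e-04] |d| 0.206
rot [0. 0. 0.] d [0.2162 0.0474 0.02  ] |d| 0.222
rot [0. 0. 0.] d [0.     0.     0.0764] |d| 0.076
```

The rows are not in the units I measure in: shifts go in cm and turns go in units of 0.2 rad. I convert before sending: 0.14 m is 14, -0.126 m is -12.6, -0.625 rad is -3.125.

```bash
echo '[0, 0, -0.625, 2.8, -2.5, -0.9, 0.085, 0, 0, -1.25, 5.6, -5, -1.9, 0.085, 0, 0, -1.875, 8.4, -7.5, -2.8, 0.085, 0, 0, -2.5, 11.2, -10, -3.8, 0.085, 0, 0, -3.125, 14, -12.6, -4.7, 0.085]' | python3 jog.py 30
echo '[0, 0, -0.33, 4.1, -0.5, 0, 0.085, 0, 0, -0.65, 8.2, -1.1, 0, 0.085, 0, 0, -1, 12.2, -1.6, 0, 0.085, 0, 0, -1.3, 16.3, -2.2, 0, 0.085, 0, 0, -1.635, 20.4, -2.7, 0, 0.085]' | python3 jog.py
python3 - <<'E'
from h import *
print(now()[2]["joints"].round(2));steps([([*tcp_h(0)[:2],.28],RH),(tcp_h(0),RH)])
E
```

```text
time_s: 0.52
ee_pos: [0.3299, -0.3982, 0.3005]
eef_rot: [-2.721, -1.57, 0.001]
wrist_force: [1.5, 0.3, 0.6]
finger_gap: 0.0844
grasp_force: 0.0
time_s: 0.93
ee_pos: [0.4095, -0.2083, 0.3003]
eef_rot: [2.432, 1.988, -0.0]
wrist_force: [1.5, -0.3, 0.2]
finger_gap: 0.0851
grasp_force: 0.0
[ 0.78  0.09 -0.39  1.94  0.04  1.13  0.17]
rot [-0.     0.     0.002] d [0.2145 0.0487 0.0202] |d| 0.221
rot [0. 0. 0.] d [0.     0.     0.0764] |d| 0.076
```

```bash
echo '[0, 0, 0, 4.1, 0.9, 0.4, 0.085, 0, 0, 0, 8.2, 1.8, 0.8, 0.085, 0, 0, 0, 12.3, 2.7, 1.2, 0.085, 0, 0, 0, 16.4, 3.6, 1.6, 0.085, 0, 0, 0, 20, 4.6, 2, 0.085]' | python3 jog.py
echo '[0, 0, 0, 1.5, 0.3, 2, 0.06, 0, 0, 0, 1.5, 0.3, 5, 0.06, 0, 0, 0, 1.5, 0.3, 7.6, 0.06, 0, 0, 0, 1.5, 0.3, 7.6, 0.06]' | python3 jog.py 30
python3 - <<'E'
from h import *
from station import env
print(now()[2]["ee_pos"],tcp_h(0));
a=env.get_image("scene")["color"][60:300,180:400,::-1];b=env.get_image("wrist")["color"][:,:,::-1]
cv2.imwrite("pics/g1.png",np.hstack([cv2.resize(a,(352,384)),cv2.resize(b,(440,384))]))
E
```

```text
time_s: 1.35
ee_pos: [0.495, -0.0213, 0.2802]
eef_rot: [2.435, 1.985, 0.0]
wrist_force: [0.8, -0.1, -0.4]
finger_gap: 0.0852
grasp_force: 0.0
time_s: 1.68
ee_pos: [0.4985, -0.0093, 0.2001]
eef_rot: [-2.431, -1.983, 0.007]
wrist_force: [-0.7, -0.5, -1.1]
finger_gap: 0.0597
grasp_force: 0.0
[ 0.4985469  -0.00934387  0.20007647] [ 0.49988263 -0.00777854  0.2035677 ]
```

View pics/g1.png

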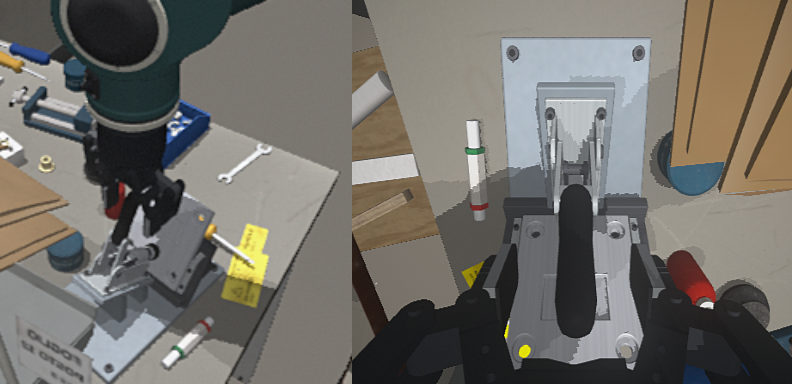

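The scene half shows the gripper over the stand. The wrist half shows the black grip centred between the open fingers at (575,260), so I can close and lead it back.

In the tool's units: 0.049 m is 4.9, 0.024 m is 2.4.

```bash
echo '[0, 0, 0, 0, 0, 0, 0.01, 0, 0, 0, 0, 0, 0, 0.01, 0, 0, 0, 0, 0, 0, 0.01, 0, 0, 0, 0, 0, 0, 0.01, 0, 0, 0, 0, 0, 0, 0.01]' | python3 jog.py 30
echo '[0, 0, 0, 1.2, 0, -0.45, 0.01, 0, 0, 0, 2.4, 0, -0.7, 0.01, 0, 0, 0, 3.6, 0, -0.8, 0.01, 0, 0, 0, 4.9, 0, -0.8, 0.01, 0, 0, 0, 6.1, 0, -0.5, 0.01]' | python3 jog.py
echo '[0, 0, 0, 1.2, 0, 0.4, 0.01, 0, 0, 0, 2.3, 0, 1, 0.01, 0, 0, 0, 3.3, 0, 1.7, 0.01, 0, 0, 0, 4.2, 0, 2.6, 0.01, 0, 0, 0, 4.9, 0, 3.3, 0.01]' | python3 jog.py
```

```text
time_s: 2.2
ee_pos: [0.5007, -0.0097, 0.2054]
eef_rot: [2.435, 1.984, -0.0]
wrist_force: [-7.6, 1.2, 14.3]
finger_gap: 0.0177
grasp_force: 33.0
time_s: 2.62
ee_pos: [0.513, 0.0504, 0.2102]
eef_rot: [2.435, 1.984, -0.001]
wrist_force: [-6.6, -1.6, 6.9]
finger_gap: 0.0179
grasp_force: 34.5
time_s: 3.03
ee_pos: [0.523, 0.0991, 0.1766]
eef_rot: [2.434, 1.985, 0.001]
wrist_force: [-3.7, -1.2, 2.9]
finger_gap: 0.0172
grasp_force: 35.5
```

In the tool's units: -0.075 m is -7.5, -0.035 m is -3.5.

```bash
echo '[0, 0, 0, 0, 0, 0, 0.06, 0, 0, 0, 0, 0, 0, 0.06, 0, 0, 0, 0, 0, 0, 0.06, 0, 0, 0, 0, 0, -3.5, 0.06, 0, 0, 0, 0, 0, -7.5, 0.06]' | python3 jog.py
echo '[0, 0, 0, 0, 0, -4, 0.085, 0, 0, 0, 0, 0, -8, 0.085, 0, 0, 0, 0, 0, -9, 0.085]' | python3 jog.py
python3 - <<'E'
from h import *
from station import env
d=env.get_image("top");A=cloud(d)
m=(d["color"].max(2)<55)&(A[...,2]>.12)&(A[...,2]<.2)&(np.linalg.norm(A[...,:2]-gp(1.4)[:2],axis=2)<.07)
q=A[m];g=RS.inv().apply(q-PIV);print(len(q),g.min(0).round(3),g.max(0).round(3),g.mean(0).round(3))
i=np.argsort(g[:,0])
if len(i): print(g[i[[0,3,len(i)//2,-1]]].round(3).tolist())
p,R,o=now();print(o["joints"].round(2))
for s in(1,-1):
    print(s);steps([(nest(-.005,0,.25),RP(s)),(nest(-.005,0,.112),RP(s))])
E
```

```text
time_s: 3.45
ee_pos: [0.5219, 0.0973, 0.251]
eef_rot: [-2.434, -1.983, 0.005]
wrist_force: [1.0, -0.5, 0.9]
finger_gap: 0.0602
grasp_force: 0.0
time_s: 3.7
ee_pos: [0.5243, 0.0983, 0.3479]
eef_rot: [2.432, 1.981, 0.01]
wrist_force: [0.8, -1.1, -0.2]
finger_gap: 0.085
grasp_force: 0.0
189 [-0.086 -0.005  0.028] [-0.028  0.007  0.071] [-0.057  0.001  0.05 ]
[[-0.086, 0.001, 0.069], [-0.085, 0.004, 0.068], [-0.057, -0.001, 0.052], [-0.028, -0.0, 0.034]]
[ 0.29  0.22 -0.63  1.71  0.14  1.25 -0.57]
1
rot [0.415 0.403 1.532] d [-0.2757 -0.003   0.0936] |d| 0.291
rot [0. 0. 0.] d [ 0.    -0.     0.138] |d| 0.138
-1
rot [-0.403  0.415 -1.531] d [-0.2757 -0.003   0.0936] |d| 0.291
rot [0. 0. 0.] d [-0.     0.     0.138] |d| 0.138
```

Handle lies at its open stop (about 58° measured). Next: approach for the plate.

```bash
python3 - <<'E'
from h import *
p,R,o=now();rv=(R.inv()*RP(-1)).as_rotvec();t=nest(-.005,0,.25)
steps([(p+(t-p)*k/3,R*Rn.from_rotvec(rv*k/3)) for k in(1,2,3)])
E
```

```text
rot [-0.134  0.138 -0.51 ] d [-0.0919 -0.001   0.0312] |d| 0.097
rot [-0.134  0.138 -0.51 ] d [-0.0819 -0.0497  0.0154] |d| 0.097
rot [-0.134  0.138 -0.51 ] d [-0.0477 -0.0845 -0.0031] |d| 0.097
```

```bash
echo '[-0.135, 0.14, -0.51, -1.8, 0, 0.6, 0.05, -0.27, 0.275, -1.02, -3.7, 0, 1.2, 0.05, -0.4, 0.415, -1.53, -5.5, 0, 1.9, 0.05, -0.535, 0.55, -2.04, -7.4, -0.1, 2.5, 0.05, -0.67, 0.69, -2.55, -9.2, -0.1, 3.1, 0.05]' | python3 jog.py
echo '[-0.135, 0.14, -0.51, -1.6, -1, 0.3, 0.05, -0.27, 0.275, -1.02, -3.3, -2, 0.6, 0.05, -0.4, 0.415, -1.53, -4.9, -3, 0.9, 0.05, -0.535, 0.55, -2.04, -6.6, -4, 1.2, 0.05, -0.67, 0.69, -2.55, -8.2, -5, 1.5, 0.05]' | python3 jog.py
echo '[-0.135, 0.14, -0.51, -1, -1.7, -0.1, 0.05, -0.27, 0.275, -1.02, -1.9, -3.4, -0.1, 0.05, -0.4, 0.415, -1.53, -2.9, -5.1, -0.2, 0.05, -0.535, 0.55, -2.04, -3.8, -6.8, -0.2, 0.05, -0.67, 0.69, -2.55, -4.8, -8.5, -0.3, 0.05]' | python3 jog.py
python3 - <<'E'
from h import *
from station import env
p,R,o=now();print(o["joints"].round(2));steps([(nest(-.005,0,.25),RP(-1)),(nest(-.005,0,.112),RP(-1))])
d=env.get_image("wrist");W=cloud(d)
# plate top edge as seen by the wrist camera, in the nest's frame
g=RN.inv().apply(W.reshape(-1,3)-ON);k=(g[:,2]>.095)&(g[:,2]<.14)&(abs(g[:,1])<.08)&(abs(g[:,0]+.005)<.02)
g=g[k];print(len(g))
if len(g): print("x",np.percentile(g[:,0],[1,10,50,90,99]).round(4),"y",g[:,1].min().round(4),g[:,1].max().round(4),"z",np.percentile(g[:,2],[50,90,98]).round(4))
cv2.imwrite("pics/w2.png",d["color"][:,:,::-1])
E
```

```text
time_s: 4.17
ee_pos: [0.5035, 0.0096, 0.3111]
eef_rot: [1.85, 2.501, 0.289]
wrist_force: [0.9, 0.5, 0.4]
finger_gap: 0.0498
grasp_force: 0.0
time_s: 4.58
ee_pos: [0.4832, -0.0759, 0.2821]
eef_rot: [1.2, 2.821, 0.535]
wrist_force: [-0.2, -0.0, -0.4]
finger_gap: 0.05
grasp_force: 0.0
time_s: 5.0
ee_pos: [0.4567, -0.1654, 0.2522]
eef_rot: [0.404, 2.975, 0.77]
wrist_force: [0.5, 0.5, 0.5]
finger_gap: 0.0498
grasp_force: 0.0
[ 1.05  0.33 -0.59  1.89 -0.34  1.13  1.94]
rot [-0.019  0.009 -0.065] d [-0.0108 -0.0022 -0.0025] |d| 0.011
rot [0. 0. 0.] d [-0.     0.     0.138] |d| 0.138
2037
x [-0.0102 -0.0097 -0.0055 -0.0012 -0.0003] y -0.0541 0.0561 z [0.1303 0.1311 0.1316]
```

View pics/w2.png

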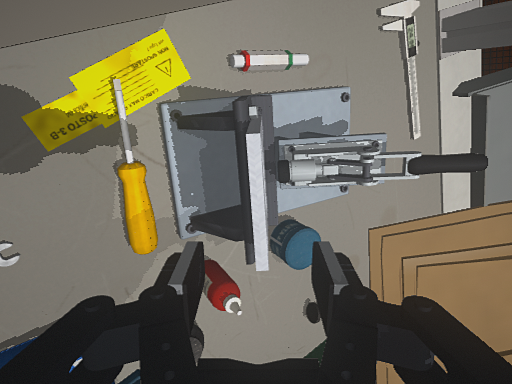

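The wrist view shows the plate edge-on (255,190) between the open fingers. The handle is fully back at right (450,162) and the driver and bottle are clear.

```bash
echo '[0, 0, 0, 0, 0, 0, 0.05, 0, 0, 0, 0, 0, 0, 0.05]' | python3 jog.py; python3 - <<'E'
from h import *
steps([(nest(-.005,.001,.112),RP(-1))])
E
```

```text
time_s: 5.22
ee_pos: [0.4574, -0.1642, 0.2523]
eef_rot: [0.415, 2.975, 0.769]
wrist_force: [-0.5, 0.5, -0.4]
finger_gap: 0.0502
grasp_force: 0.0
rot [-0.02   0.009 -0.072] d [-0.0101 -0.0005  0.135 ] |d| 0.135
```

In the tool's units: 0.12 m is 12, 0.09 m is 9, -0.072 rad is -0.36.

```bash
echo '[-0.1, 0.045, -0.36, -1, -0.1, 2, 0.05, -0.1, 0.045, -0.36, -1, -0.1, 5.5, 0.05, -0.1, 0.045, -0.36, -1, -0.1, 9, 0.05, -0.1, 0.045, -0.36, -1, -0.1, 12, 0.05, -0.1, 0.045, -0.36, -1, -0.1, 12, 0.05]' | python3 jog.py; python3 - <<'E'
from h import *
steps([(nest(-.005,.001,.112),RP(-1))])
E
```

```text
time_s: 5.63
ee_pos: [0.478, -0.1067, 0.1435]
eef_rot: [0.296, 2.974, 0.8]
wrist_force: [-1.3, 0.9, -0.9]
finger_gap: 0.0499
grasp_force: 0.0
rot [ 0.002 -0.006  0.003] d [-0.0026 -0.002   0.0103] |d| 0.011
```

```bash
echo '[0.01, -0.03, 0.015, -0.2, -0.2, 1, 0.05, 0.01, -0.03, 0.015, -0.2, -0.2, 1, 0.05, 0.01, -0.03, 0.015, -0.2, -0.2, 1, 0.02]' | python3 jog.py; echo '[0, 0, 0, 0, 0, 0, 0, 0, 0, 0, 0, 0, 0, 0, 0, 0, 0, 0, 0, 0, 0, 0, 0, 0, 0, 0, 0, 0, 0, 0, 0, 0, 0, 0, 0]' | python3 jog.py 90;  python3 - <<'E'
from h import *
p,R,o=now();print(o["torque"].round(2),RN.inv().apply(p-ON).round(4));steps([(nest(-.005,.001,.112),RP(-1))])
E
```

```text
time_s: 5.88
ee_pos: [0.4823, -0.1079, 0.1376]
eef_rot: [0.304, 2.966, 0.789]
wrist_force: [1.0, -0.9, -0.1]
finger_gap: 0.0389
grasp_force: 0.0
time_s: 6.3
ee_pos: [0.4827, -0.1079, 0.1382]
eef_rot: [0.304, 2.964, 0.791]
wrist_force: [-1.7, 1.2, 16.5]
finger_gap: 0.0087
grasp_force: 90.4
[1.91 0.13 0.25] [-0.0041  0.0033  0.1179]
rot [-0.002  0.007 -0.   ] d [0.0024 0.0009 0.0059] |d| 0.006
```

```bash
echo '[0, 0, 0, 0, 0, -1, 0, 0, 0, 0, 0, 0, -3, 0, 0, 0, 0, 0, 0, -5.5, 0, 0, 0, 0, 0, 0, -8, 0, 0, 0, 0, 0, 0, -10.5, 0]' | python3 jog.py; echo '[0, 0, 0, 0, 0, -2, 0, 0, 0, 0, 0, 0, -3.5, 0, 0, 0, 0, 0, 0, -3.5, 0]' | python3 jog.py
cat > look.py <<'E'
import sys
from h import *
from station import env
p,R,o=now();print("joints",o["joints"].round(2),"tcp nest",RN.inv().apply(p-ON).round(4))
d=env.get_image("scene");b=env.get_image("wrist")
cv2.imwrite(sys.argv[1],np.hstack([cv2.resize(d["color"][60:300,180:400,::-1],(352,384)),cv2.resize(b["color"][:,:,::-1],(440,384))]))
np.savez("pics/last.npz",**{k+n:x[k] for n,x in(("s",d),("w",b)) for k in x})
E
python3 look.py pics/l1.png
```

```text
time_s: 6.72
ee_pos: [0.4705, -0.1598, 0.2291]
eef_rot: [0.305, 2.966, 0.789]
wrist_force: [-0.2, 0.2, -3.9]
finger_gap: 0.0089
grasp_force: 88.8
time_s: 6.97
ee_pos: [0.4677, -0.1784, 0.2605]
eef_rot: [0.307, 2.963, 0.785]
wrist_force: [0.7, -0.2, -3.7]
finger_gap: 0.0086
grasp_force: 88.9
joints [ 1.06  0.35 -0.59  1.84 -0.33  1.16  2.  ] tcp nest [-0.0028  0.0028  0.2599]
```

View pics/l1.png

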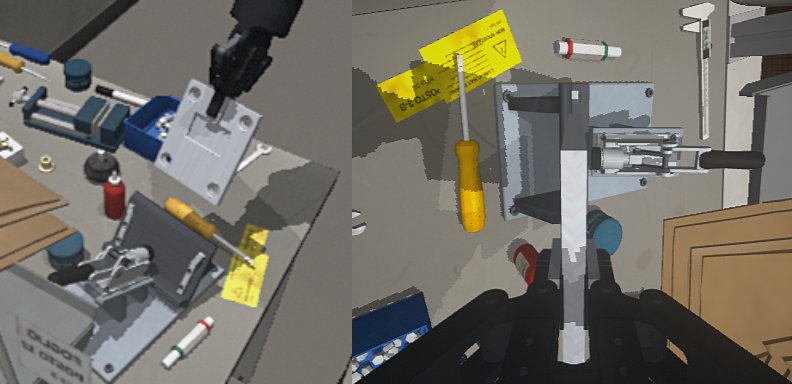

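The plate is out and held by its top middle (scene half, 205,140). The nest is empty and its surroundings are undisturbed. Now the half turn.

In the tool's units: 0.52 rad is 2.6.

```bash
echo '[0, 0, 0.3, 0, 0, 0, 0, 0, 0, 0.8, 0, 0, 0, 0, 0, 0, 1.4, 0, 0, 0, 0, 0, 0, 2, 0, 0, 0, 0, 0, 0, 2.6, 0, 0, 0, 0]' | python3 jog.py | tail -2
echo '[0, 0, 0.6, 0, 0, 0, 0, 0, 0, 1.2, 0, 0, 0, 0, 0, 0, 1.8, 0, 0, 0, 0, 0, 0, 2.4, 0, 0, 0, 0, 0, 0, 3, 0, 0, 0, 0]' | python3 jog.py| tail -2
echo '[0, 0, 0.6, 0, 0, 0, 0, 0, 0, 1.2, 0, 0, 0, 0, 0, 0, 1.8, 0, 0, 0, 0, 0, 0, 2.4, 0, 0, 0, 0, 0, 0, 3, 0, 0, 0, 0]' | python3 jog.py| tail -2
echo '[0, 0, 0.6, 0, 0, 0, 0, 0, 0, 1.2, 0, 0, 0, 0, 0, 0, 1.8, 0, 0, 0, 0, 0, 0, 2.4, 0, 0, 0, 0, 0, 0, 3, 0, 0, 0, 0]' | python3 jog.py| tail -2
echo '[0, 0, 0.6, 0, 0, 0, 0, 0, 0, 1.2, 0, 0, 0, 0, 0, 0, 1.8, 0, 0, 0, 0, 0, 0, 2.4, 0, 0, 0, 0, 0, 0, 3, 0, 0, 0, 0]' | python3 jog.py| tail -2
python3 - <<'E'
from h import *
p,R,o=now();print(o["time_s"],o["joints"].round(2));steps([(nest(-.005,0,.26),RP(1))])
E
```

```text
finger_gap: 0.0091
grasp_force: 88.7
finger_gap: 0.009
grasp_force: 88.7
finger_gap: 0.0087
grasp_force: 88.7
finger_gap: 0.0086
grasp_force: 88.7
finger_gap: 0.0087
grasp_force: 88.7
9.15 [ 0.68  0.31 -0.13  1.86 -0.48  1.21 -0.78]
rot [ 0.002 -0.003  0.215] d [-0.0011 -0.0017 -0.0047] |d| 0.005
```

In the tool's units: -0.005 m is -0.5, -0.002 m is -0.2, 0.215 rad is 1.075.

```bash
echo '[0, 0, 0.5, 0, -0.1, -0.2, 0, 0.01, -0.015, 1.075, -0.1, -0.1, -0.5, 0, 0.01, -0.015, 1.075, -0.1, -0.1, -0.5, 0, 0.01, -0.015, 1.075, -0.1, -0.1, -0.5, 0]' | python3 jog.py
cat > plate.py <<'E'
from h import *
from station import env
def top(d,n0):
    A=cloud(d);p,R,o=now();c0=p+R.apply([0,0,.05])   # near plate centre
    q=A.reshape(-1,3);q=q[np.linalg.norm(q-c0,axis=1)<.11]
    col=RN.inv().apply(q-c0);q=q[abs(col[:,0])<.02]
    c,n,b=plane(q,tol=.0015);n*=np.sign(n@n0);return q[b],n
p,R,o=now();print("tcp nest",RN.inv().apply(p-ON).round(4),"axis err",(RP(1).inv()*R).as_rotvec().round(3))
for nm in("scene","top"):
    f,n=top(env.get_image(nm),-RN.apply([1,0,0]));g=RN.inv().apply(f-ON)
    r=cv2.minAreaRect((g[:,1:]*1000).astype(np.float32))
    print(nm,len(f),"normal(nest)",RN.inv().apply(n).round(4),"x",g[:,0].mean().round(4),"at",g.mean(0).round(3),"rect",np.round(r[0],1),np.round(r[1],1),round(r[2],2))
    k=g[:,2]-np.median(g[:,2]);
    for ax in(1,2):print("  ",ax,np.percentile(g[:,ax],[0,.5,2,98,99.5,100]).round(4))
E
python3 plate.py; python3 look.py pics/l2.png
```

```text
time_s: 9.48
ee_pos: [0.4656, -0.1771, 0.262]
eef_rot: [-2.608, 0.253, -0.076]
wrist_force: [-0.1, -0.3, -4.2]
finger_gap: 0.0086
grasp_force: 88.7
tcp nest [-0.0043  0.0005  0.2608] axis err [-0.001  0.001 -0.009]
scene 2099 normal(nest) [-0.9999 -0.0013 -0.0126] x -0.0085 at [-0.009 -0.001  0.205] rect [  1.1 228.3] [111.3 174.7] 0.2
   1 [-0.0545 -0.0538 -0.0524  0.054   0.056   0.057 ]
   2 [0.141  0.142  0.1438 0.2694 0.2716 0.3155]
top 1956 normal(nest) [-0.9999 -0.0093 -0.0098] x -0.009 at [-0.009  0.003  0.209] rect [  3.5 207.7] [109.1 133.4] 0.53
   1 [-0.0514 -0.0508 -0.0493  0.0558  0.0575  0.0577]
   2 [0.1408 0.143  0.1452 0.2716 0.2731 0.2746]
joints [ 0.66  0.3  -0.1   1.85 -0.49  1.23 -0.98] tcp nest [-0.0043  0.0005  0.2611]
```

View pics/l2.png

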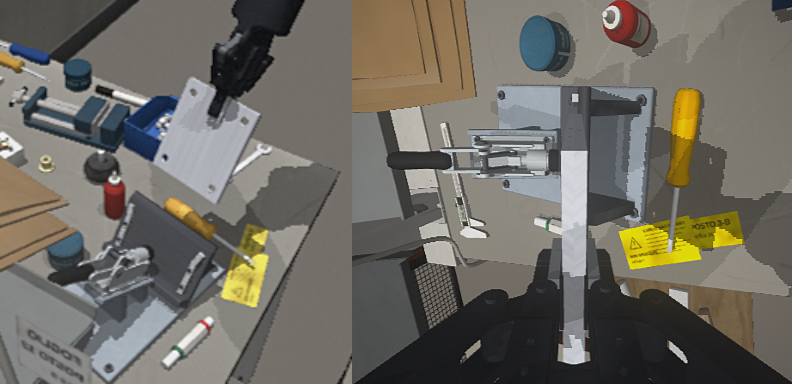

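The scene half shows the plain face outward, with only small holes. The wrist half shows the plate edge lined up over the deck at (573,180). Measuring the empty nest's rails before lowering.

```bash
python3 - <<'E'
from h import *
z=np.load("pics/last.npz")
for n in "sw":
    A=cloud({k:z[k+n] for k in("z_map","mtx","R","t")});g=RN.inv().apply(A.reshape(-1,3)-ON).reshape(A.shape)
    q=g.reshape(-1,3);f=q[(abs(q[:,0])<.006)&(abs(q[:,1])<.05)&(q[:,2]>.005)&(q[:,2]<.08)]
    print(n,"deck x",len(f),np.percentile(f[:,0],[10,50,90]).round(4) if len(f) else "")
    r=q[(q[:,0]<-.0045)&(q[:,0]>-.0095)&(q[:,2]>.01)&(q[:,2]<.05)&(abs(abs(q[:,1])-.062)<.015)]
    for s in(-1,1):
        y=r[r[:,1]*s>0,1];print("  rail",s,len(y),np.percentile(y,[2,10,50,90,98]).round(4) if len(y) else "")
    t=q[(abs(q[:,0]-.006)<.01)&(q[:,2]>.055)&(q[:,2]<.1)&(abs(q[:,1])<.09)]
    print("  deck y ext",np.percentile(t[:,1],[.5,2,98,99.5]).round(4) if len(t) else "")
E
```

```text
s deck x 1111 [-0.0011  0.0005  0.0024]
  rail -1 55 [-0.0659 -0.0654 -0.0625 -0.0589 -0.0584]
  rail 1 49 [0.0553 0.0559 0.0601 0.0628 0.0639]
  deck y ext [-0.0758 -0.0752  0.0708  0.0737]
w deck x 2 [-0.0004 -0.0004 -0.0004]
  rail -1 0 
  rail 1 16 [0.0595 0.06   0.0629 0.0652 0.0652]
  deck y ext [-0.0604 -0.0566  0.0751  0.076 ]
```

```bash
echo '[0.055, 0, 0.03, -0.1, -0.3, 1, 0, 0.055, 0, 0.03, -0.1, -0.3, 3, 0, 0.055, 0, 0.03, -0.1, -0.3, 5, 0, 0.055, 0, 0.03, -0.1, -0.3, 6.2, 0, 0.055, 0, 0.03, -0.1, -0.3, 6.2, 0]' | python3 jog.py; echo '[0, 0, 0, 0, 0, 0, 0]' | python3 jog.py|tail -1; python3 plate.py
```

```text
time_s: 10.1
ee_pos: [0.4708, -0.1426, 0.2085]
eef_rot: [-2.594, 0.263, -0.071]
wrist_force: [-0.3, -0.0, -4.7]
finger_gap: 0.009
grasp_force: 88.3
grasp_force: 88.4
tcp nest [-0.0074 -0.0004  0.1994] axis err [ 0.011  0.001 -0.   ]
scene 1896 normal(nest) [-1.      0.0054  0.0035] x -0.0123 at [-0.012 -0.001  0.145] rect [  0.2 162.8] [110.8 165.7] 0.52
   1 [-0.0552 -0.0545 -0.0531  0.0531  0.055   0.0562]
   2 [0.0797 0.0813 0.0833 0.2085 0.2102 0.2456]
top 1605 normal(nest) [-1.0e+00 -1.2e-03  7.0e-04] x -0.0124 at [-0.012  0.003  0.147] rect [  3.6 147.6] [109.7 135.6] 0.62
   1 [-0.0518 -0.051  -0.0497  0.0565  0.0584  0.0589]
   2 [0.0792 0.0817 0.0845 0.2115 0.2131 0.2149]
```

The rows are not in the units I measure in: shifts go in cm and turns go in units of 0.2 rad. I convert before sending: -0.0015 m is -0.15, 0.0005 m is 0.05.

```bash
echo '[0, 0, 0, -0.15, 0, 0.5, 0, 0, 0, 0, -0.15, 0.05, 2, 0, 0, 0, 0, -0.15, 0.05, 3.5, 0, 0, 0, 0, -0.15, 0.05, 4.5, 0, 0, 0, 0, -0.15, 0.05, 5, 0]' | python3 jog.py; echo '[0, 0, 0, 0, 0, 0.6, 0, 0, 0, 0, 0, 0, 1.2, 0, 0, 0, 0, 0, 0, 1.8, 0, 0, 0, 0, 0, 0, 2.4, 0, 0, 0, 0, 0, 0, 2.4, 0]' | python3 jog.py; python3 plate.py
```

```text
time_s: 10.7
ee_pos: [0.4751, -0.1194, 0.1666]
eef_rot: [-2.596, 0.264, -0.074]
wrist_force: [0.3, 0.5, -3.9]
finger_gap: 0.0091
grasp_force: 88.6
time_s: 11.12
ee_pos: [0.4776, -0.1074, 0.146]
eef_rot: [-2.596, 0.264, -0.074]
wrist_force: [-0.2, 0.2, -3.9]
finger_gap: 0.0087
grasp_force: 88.5
tcp nest [-0.0076 -0.0018  0.1249] axis err [0.011 0.001 0.   ]
scene 1547 normal(nest) [-1.0e+00  7.0e-04 -6.8e-03] x -0.0126 at [-0.013 -0.004  0.069] rect [-2.7 86.5] [147.8 177.9] 0.39
   1 [-0.076  -0.0563 -0.0552  0.0525  0.0542  0.0718]
   2 [-0.003  -0.0015  0.0067  0.134   0.1365  0.1753]
top 1292 normal(nest) [-1.      0.0015  0.0044] x -0.0128 at [-0.013  0.001  0.072] rect [ 2.7 68.1] [143.9 147.2] 89.18
   1 [-0.0718 -0.0609 -0.0522  0.0562  0.0623  0.0753]
   2 [-0.0047 -0.0026 -0.0007  0.137   0.1386  0.1396]
```

In the tool's units: 0.002 m is 0.2, 0.0015 m is 0.15.

```bash
echo '[0, 0, 0, 0, 0.1, 0.2, 0, 0, 0, 0, 0, 0.15, 0.4, 0, 0, 0, 0, 0, 0.15, 0.5, 0, 0, 0, 0, 0, 0.15, 0.5, 0]' | python3 jog.py|sed -n '1,4p'; echo '[0, 0, 0, 0, 0, 0.1, 0, 0, 0, 0, 0, 0, 0.2, 0, 0, 0, 0, 0, 0, 0.2, 0]' | python3 jog.py; python3 - <<'E'
from h import *
p,R,o=now();print(RN.inv().apply(p-ON).round(4),RN.inv().apply(o["wrist_force"]).round(1))
E
```

```text
time_s: 11.55
ee_pos: [0.4781, -0.1068, 0.1416]
eef_rot: [-2.596, 0.265, -0.075]
wrist_force: [-0.6, -0.7, -4.2]
time_s: 11.8
ee_pos: [0.4783, -0.1058, 0.1399]
eef_rot: [-2.596, 0.265, -0.075]
wrist_force: [0.1, 0.6, -4.4]
finger_gap: 0.0087
grasp_force: 88.5
[-0.006  -0.0014  0.1188] [ 1.7 -0.1 -4.1]
```

```bash
for i in 1 ; do echo '[0, 0, 0, 0, 0, 0.1, 0, 0, 0, 0, 0, 0, 0.1, 0]' | python3 jog.py|sed -n '2,4p'; echo '[0, 0, 0, 0, 0, 0.1, 0, 0, 0, 0, 0, 0, 0.1, 0]' | python3 jog.py|sed -n '2,4p'; done; python3 - <<'E'
from h import *
p,R,o=now();print(RN.inv().apply(p-ON).round(4),RN.inv().apply(o["wrist_force"]).round(1))
E
```

```text
ee_pos: [0.4786, -0.1056, 0.1393]
eef_rot: [-2.597, 0.265, -0.076]
wrist_force: [-0.8, -2.9, 2.5]
ee_pos: [0.4792, -0.1057, 0.139]
eef_rot: [-2.597, 0.265, -0.078]
wrist_force: [-1.1, -7.2, 11.5]
[-0.0058 -0.0006  0.1179] [ 0.6  0.4 13.6]
```

```bash
echo '[0, 0, 0, 0, 0.1, 0, 0, 0, 0, 0, 0, 0.15, -0.1, 0, 0, 0, 0, 0, 0.15, -0.1, 0, 0, 0, 0, 0, 0.15, -0.1, 0.04, 0, 0, 0, 0, 0.15, -0.1, 0.04]' | python3 jog.py; echo '[0, 0, 0, 0, 0.15, 0, 0.04, 0, 0, 0, 0, 0.15, 0, 0.04, 0, 0, 0, 0, 0.15, -2, 0.04, 0, 0, 0, 0, 0.15, -5.5, 0.04, 0, 0, 0, 0, 0.15, -9, 0.04]' | python3 jog.py;python3 - <<'E'
from h import *
from station import env
for nm in("scene","top"):
    q=cloud(env.get_image(nm)).reshape(-1,3);g=RN.inv().apply(q-ON)
    g=g[(abs(g[:,0]+.01)<.009)&(abs(g[:,1])<.054)&(g[:,2]>.01)&(g[:,2]<.14)]
    c,n,b=plane(g,tol=.0015);g=g[b];k=g[:,2]>.08
    print(nm,len(g),n.round(4),"x",g[:,0].mean().round(4),"top z",np.percentile(g[:,2],[97,99,99.7]).round(4),"y",g[k,1].min().round(4),g[k,1].max().round(4))
E
python3 look.py pics/l3.png
```

```text
time_s: 12.55
ee_pos: [0.4781, -0.1065, 0.1383]
eef_rot: [-2.596, 0.265, -0.075]
wrist_force: [0.0, -0.2, 0.3]
finger_gap: 0.0325
grasp_force: 0.0
time_s: 12.97
ee_pos: [0.4677, -0.1527, 0.2156]
eef_rot: [-2.596, 0.264, -0.072]
wrist_force: [0.3, -0.3, 0.6]
finger_gap: 0.0398
grasp_force: 0.0
scene 1592 [-1.0e+00 -1.0e-04  6.2e-03] x -0.0097 top z [0.1265 0.1285 0.1294] y -0.054 0.0538
top 1248 [ 1.0e+00  6.0e-04 -4.9e-03] x -0.0101 top z [0.1289 0.1303 0.1311] y -0.0522 0.053
joints [ 0.64  0.34 -0.12  1.92 -0.52  1.12 -0.97] tcp nest [-0.0012  0.      0.2126]
```

View pics/l3.png

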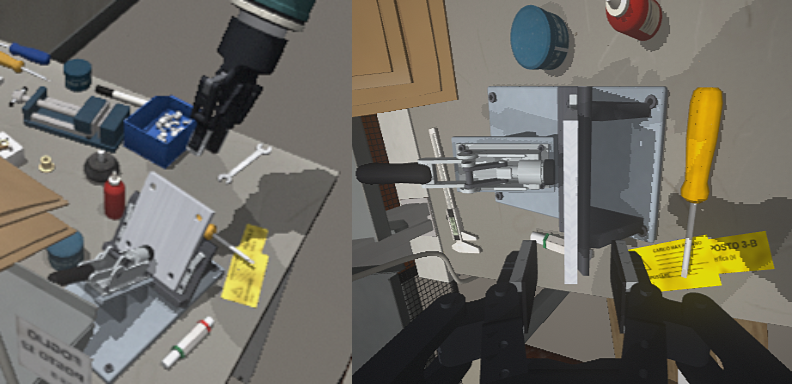

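The plate leans fully home in the nest, plain face out (scene half, 165,230). The handle is still open (wrist half, 390,172) and the bystanders are in place. Next, the handle.

```bash
python3 - <<'E'
from h import *
p,R,o=now();rv=(R.inv()*RH).as_rotvec();t=tcp_h(1.4);t[2]=.28
print(p,t,rv)
m=[p+np.array([.01,.03,.07]),p+[.04,.14,.08],t]
steps([(m[k],R*Rn.from_rotvec(rv*(k+1)/3)) for k in(0,1,2)])
E
```

```text
[ 0.46855536 -0.15303447  0.21537605] [0.52239365 0.10188658 0.28      ] [-0.41520297 -0.42079376 -1.53126718]
rot [-0.138 -0.14  -0.51 ] d [ 0.0039 -0.0626 -0.0443] |d| 0.077
rot [-0.138 -0.14  -0.51 ] d [ 0.0634 -0.0903  0.0305] |d| 0.114
rot [-0.138 -0.14  -0.51 ] d [ 0.0933 -0.0606  0.0354] |d| 0.117
```

In the tool's units: -0.063 m is -6.3, -0.05 m is -5, -0.51 rad is -2.55.

```bash
echo '[-0.14, -0.14, -0.51, 0.1, -1.2, -0.9, 0.06, -0.275, -0.28, -1.02, 0.2, -2.5, -1.8, 0.06, -0.415, -0.42, -1.53, 0.2, -3.8, -2.7, 0.06, -0.55, -0.56, -2.04, 0.3, -5, -3.5, 0.06, -0.69, -0.7, -2.55, 0.4, -6.3, -4.4, 0.06]' | python3 jog.py|sed -n 2,4p
echo '[-0.14, -0.14, -0.51, 1.3, -1.8, 0.6, 0.06, -0.275, -0.28, -1.02, 2.5, -3.6, 1.2, 0.06, -0.415, -0.42, -1.53, 3.8, -5.4, 1.8, 0.06, -0.55, -0.56, -2.04, 5.1, -7.2, 2.4, 0.06, -0.69, -0.7, -2.55, 6.3, -9, 3, 0.06]' | python3 jog.py|sed -n 2,4p
echo '[-0.14, -0.14, -0.51, 1.9, -1.2, 0.7, 0.06, -0.275, -0.28, -1.02, 3.7, -2.4, 1.4, 0.06, -0.415, -0.42, -1.53, 5.6, -3.6, 2.1, 0.06, -0.55, -0.56, -2.04, 7.5, -4.8, 2.8, 0.06, -0.69, -0.7, -2.55, 9.3, -6.1, 3.5, 0.06]' | python3 jog.py|sed -n 1,4p
python3 - <<'E'
from h import *
print(now()[2]["joints"].round(2));t=tcp_h(1.4);steps([([*t[:2],.24],RH),(t,RH)])
E
```

```text
ee_pos: [0.4784, -0.1212, 0.2843]
eef_rot: [-2.725, -0.469, -0.053]
wrist_force: [0.4, -0.7, -0.4]
ee_pos: [0.5083, -0.0109, 0.2944]
eef_rot: [-2.677, -1.231, -0.029]
wrist_force: [-0.0, -0.1, 0.8]
time_s: 14.42
ee_pos: [0.5213, 0.104, 0.2793]
eef_rot: [-2.427, -1.992, 0.001]
wrist_force: [0.6, -0.5, -0.0]
[ 0.15  0.26 -0.47  1.8   0.13  1.11 -0.56]
rot [-0.002 -0.001  0.006] d [-0.0019  0.0016  0.0393] |d| 0.039
rot [0. 0. 0.] d [0.     0.     0.0667] |d| 0.067
```

In the tool's units: -0.002 m is -0.2, 0.002 m is 0.2.

```bash
echo '[0, 0, 0, -0.2, 0.2, 3.5, 0.06, 0, 0, 0, -0.2, 0.2, 7, 0.06, 0, 0, 0, -0.2, 0.2, 10, 0.06, 0, 0, 0, -0.2, 0.2, 10.5, 0.06, 0, 0, 0, -0.2, 0.2, 10.5, 0.02]' | python3 jog.py|sed -n '2p;4p'
echo '[0, 0, 0, 0, 0, 0, 0.01, 0, 0, 0, 0, 0, 0, 0.01, 0, 0, 0, 0, 0, 0, 0.01, 0, 0, 0, 0, 0, 0, 0.01, 0, 0, 0, 0, 0, 0, 0.01]' | python3 jog.py 35
python3 - <<'E'
from h import *
print(now()[0],tcp_h(1.4))
E
```

```text
ee_pos: [0.5218, 0.1003, 0.1737]
wrist_force: [0.7, 0.0, -0.3]
time_s: 15.25
ee_pos: [0.5234, 0.1003, 0.1773]
eef_rot: [-2.434, -1.984, -0.003]
wrist_force: [-5.5, 0.7, 8.8]
finger_gap: 0.0172
grasp_force: 37.0
[0.52337201 0.10031446 0.17731282] [0.52239365 0.10188658 0.17334604]
```

```bash
echo '[0, 0, 0, -0.8, 0, -1, 0.01, 0, 0, 0, -1.7, 0, -1.8, 0.01, 0, 0, 0, -2.7, 0, -2.5, 0.01, 0, 0, 0, -3.8, 0, -3.1, 0.01, 0, 0, 0, -5, 0, -3.5, 0.01]' | python3 jog.py|sed -n '2p;4,6p'
echo '[0, 0, 0, -1.2, 0, -0.2, 0.01, 0, 0, 0, -2.5, 0, -0.3, 0.01, 0, 0, 0, -3.7, 0, -0.2, 0.01, 0, 0, 0, -4.9, 0, 0.1, 0.01, 0, 0, 0, -6.1, 0, 0.5, 0.01]' | python3 jog.py|sed -n '2p;4,6p'
echo '[0, 0, 0, -0.3, 0, 0.2, 0.01, 0, 0, 0, -0.3, 0, 0.2, 0.01, 0, 0, 0, -0.3, 0, 0.2, 0.01]' | python3 jog.py
python3 - <<'E'
from h import *
print(now()[0],tcp_h(0))
E
```

```text
ee_pos: [0.513, 0.0503, 0.2121]
wrist_force: [-1.2, 3.9, -5.7]
finger_gap: 0.017
grasp_force: 37.2
ee_pos: [0.5007, -0.0095, 0.2071]
wrist_force: [-2.4, 4.7, -0.9]
finger_gap: 0.0172
grasp_force: 41.9
time_s: 16.33
ee_pos: [0.4999, -0.0134, 0.205]
eef_rot: [-2.436, -1.982, 0.0]
wrist_force: [-8.0, -3.9, 11.1]
finger_gap: 0.0172
grasp_force: 43.4
[ 0.4999414  -0.01337831  0.20495156] [ 0.49988263 -0.00777854  0.2035677 ]
```

Locked position reached. Releasing, backing off straight up, and checking.

In the tool's units: -0.03 m is -3.

```bash
echo '[0, 0, 0, 0, 0, 0, 0.06, 0, 0, 0, 0, 0, 0, 0.06, 0, 0, 0, 0, 0, 0, 0.06, 0, 0, 0, 0, 0, 0, 0.06, 0, 0, 0, 0, 0, -3, 0.06]' | python3 jog.py|sed -n '2p;4,6p'
echo '[0, 0, 0, 0, 0, -4, 0.06, 0, 0, 0, 0, 0, -8, 0.06, 0, 0, 0, 0, 0, -12, 0.06, 0, 0, 0, 0, 0, -12, 0.06]' | python3 jog.py|sed -n '2p;4,6p'
python3 - <<'E'
from h import *
from station import env
for nm in("scene","top"):
    d=env.get_image(nm);A=cloud(d);q=A.reshape(-1,3);g=RN.inv().apply(q-ON)
    g=g[(abs(g[:,0]+.01)<.009)&(abs(g[:,1])<.054)&(g[:,2]>.01)&(g[:,2]<.14)]
    c,n,b=plane(g,tol=.0015);g=g[b]
    print(nm,len(g),n.round(4),"x",g[:,0].mean().round(4),"top z",np.percentile(g[:,2],[97,99,99.7]).round(4),"y",g[g[:,2]>.08,1].min().round(4),g[g[:,2]>.08,1].max().round(4))
    m=(d["color"].max(2)<50)&(A[...,2]>.15)&(A[...,2]<.26)&(np.linalg.norm(A[...,:2]-[.5,0],axis=2)<.08)
    q=A[m]
    if len(q): print("grip",len(q),q.mean(0).round(4),np.linalg.svd(q-q.mean(0))[2][0].round(3))
E
python3 look.py pics/l4.png
```

```text
ee_pos: [0.4982, -0.0121, 0.2299]
wrist_force: [-0.3, -0.7, -1.4]
finger_gap: 0.06
grasp_force: 0.0
ee_pos: [0.5024, -0.0118, 0.3608]
wrist_force: [1.3, -0.2, -0.3]
finger_gap: 0.0598
grasp_force: 0.0
scene 1478 [ 1.     -0.0012  0.0033] x -0.0097 top z [0.1268 0.1287 0.1295] y -0.0539 0.054
grip 282 [0.4989 0.0019 0.1932] [-0.09  -0.453  0.887]
top 1203 [ 1.0e+00 -6.0e-04 -3.4e-03] x -0.0101 top z [0.129  0.1305 0.131 ] y -0.0522 0.0531
joints [ 0.35  0.13 -0.43  1.77  0.05  1.25 -0.29] tcp nest [-0.1969  0.0018  0.2568]
```

View pics/l4.png

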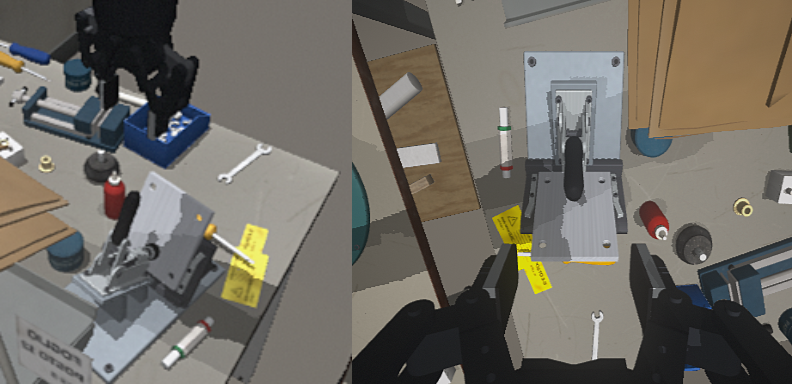

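The handle is back exactly in its initial locked pose (grip mean 0.4989, 0.0019, 0.1932, against 0.4989, 0.0018, 0.1932 at the start). The foot rests on the plain face (scene half, 152,250), the plate is seated, and the gripper is clear.

```bash
python3 -c "
from station import env
print(env.finish_job())"
```

```text
the job is handed in; nothing more can be done
None
```

The job is handed in: by the last camera check the plate is turned plain face outward and fully home in the nest, the handle is back at its locked position with the foot on the plate, and the bottle, tin, gauge and screwdriver look unmoved in the pictures; the verdict was not reported back.

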